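Refill the balloon-weight dispenser

ROBOT

A 6-joint arm with a two-finger parallel gripper is mounted at the origin on the work surface. World frame = base frame: x ahead of the robot, y to its left, z up, the work surface at z = 0. Lengths are in mm, angles in rad, forces in N, time in s.
With the tool pointing down it reaches from about 250 to 775 mm from the base axis. Payload 4 kg.
Tool frame: the origin (TCP) lies midway between the tips of the shut fingers; the grasp point (between the pads) lies 19 mm behind it (hold_point_z is the z of the grasp point in the tool frame, in mm); z points along the fingers, y is the line along which they close (so a half turn about z gives the same grasp; the last joint's range is limited). The gripper opens to 85 mm and grips with 20 to 120 N. Pads are 22 mm wide; open, the fingers measure 114 mm over their backs; the gripper's body (76 mm by 85 mm) begins 54 mm behind the grasp point. The pads swing forward as they close: fully open they stand 13 mm farther back than shut.
Start: joints at [1.17, 0.087, 1.371, -0, 1.684, -0.103], TCP at [161.389, 525.805, 231.341] pointing down, gripper open.
Joint ranges: [-3.1, 3.1], [-0.76, 2.03], [0.27, 2.55], [-1.08, 4.22], [0.17, 2.65], [-2.57, 2.57]. Speed limits (rad/s): [2.79, 2.79, 3.14, 3.14, 3.14, 3.14].

INTERFACE

Orientations are given as a unit quaternion [w, x, y, z].
In Python, from bench import observe, grab_frame, calibration, finish_job, look_for, masks_of, spot_point, hold_point_z gives the robot as it stands.
- The arm moves only by the shell command python3 -m inch 'ROWS' [OPENING] [FORCE]. ROWS is JSON, a list that holds one entry, the list of rows, each a list of 6 numbers: the shift along the tool's x, y, z each as a share of 30 cm, from -1 to 1, then the turn, a rotation vector about the tool's x, y, z each as a share of 0.08 rad, from -1 to 1. A call has 1 to 10 rows; each row shifts and turns the commanded pose from where the row before left it, along the tool's axes as they then stand; what a row does not reach is not made up. A row lasts 1/10 s, in which the tool goes at most 50 mm and 8.59 degrees, less where a joint would pass 70% of its speed; a pose out of reach is approached as far as the arm can. A call with a number of a shift or a turn outside -1 to 1 is refused whole. A call with a gripper value outside its range is refused whole. OPENING is the opening, from 0 (shut) to 1 (fully open), set as the call begins (- or left out, the last holds). The fingers move at their own pace and stop on an object; FORCE is the grip in N (left out, the last holds). Time passes only in rows, so rows that do not move let the fingers close. It gives the time, the measured TCP pose, the force, the opening and the grip force at its end, in the units of the state.
- observe(): the state, without advancing time (a new reading comes with each control period).
- grab_frame(name): name is "scene" or "side" or "wrist"; returns (picture, depth): 420x560x3 uint8, red, green, blue; 420x560 float32, mm along the optical axis (not along the pixel's ray), 0 where there is no reading.
- calibration(name): a dict with "vertical_fov" (degrees; the focal length in pixels is half the picture's height over the tangent of half this angle, whatever the lens; pixels are square), "cx", "cy" (the principal point, pixels), "pose" (4x4, takes a point from camera to world coordinates); the wrist camera has in their place "T_tool_cam" (4x4, takes a point from camera to tool coordinates, whose origin is the TCP and whose axes are the flange's). Camera axes: x right, y down, z forward; pixel columns grow to the right and rows downward; lengths in mm; the calibration is good to about 2 mm. A picture is of the moment at which its call begins: read the wrist's pose just before it. calibration takes no time and is no camera call.
- finish_job(): hands the job in; it is judged then, once.
Trained networks look in the newest picture that a camera, given by its name, has taken for a name from the list of things; names that differ only in an ending like _2 or _b are one class to them, and where a whole thing is asked for, a point or a joint stands for the part that bears it (a point fixed in the world has none). Each returns a list of dicts, best first, with "score" (0 to 1); they miss things now and then, are a little off and sometimes report something else, mostly with a low value. They report only what shows in the picture. A call takes as long as a camera call. They do not tell look-alikes from the thing itself.
- look_for(camera, thing): "centre" ([column, row] in pixels, amid what is visible of it).
- masks_of(camera, thing): "region" (420x560 bool, what is visible of it) and "centre" ([column, row] in pixels, amid what is visible of it).
- spot_point(camera, thing): "centre" ([column, row] in pixels: a listed point, or the origin of a listed thing).
The state is a dict: "time_s": time; "joints": joint angles; "qvel": joint speeds; "effort": joint torques, N m; "tool_pos": TCP position; "tcp_rot": TCP orientation; "contact_force": force on the tool from outside, world axes, zero at the start; "moment": the same for the moment, N m; "gripper_width": opening from 0.0 (shut) to 1.0 (fully open); "gripper_force": force on a finger pad.
Only numpy, scipy, OpenCV 4.12 (cv2) and the standard library are available. Lean on these libraries where they do the work, as an engineer would, in place of code of your own. Each camera call takes 0.05 s, during which the arm holds its last target. There are 200 camera calls.

TASK

Refill the balloon-weight dispenser: lift the orange tray with all six weights aboard, carry it over and tip them all into the open bin. Then stand the empty tray upright back on the middle of its grey mat, and after that slide the blue hatch fully shut over the bin, leaving the other things on the counter where they are.

Things in the scene. Friction and masses are not known exactly. Their poses are not given: they have to be found in the camera images.
- hopper: Fixed refill bin, left or right of the robot: white and clear square box, outside 212 x 212 mm, mouth 200 x 200 mm, inner floor 20 mm up. Origin: under the box's centre, on the counter; z up. Two aluminium rails (local y = +-108 mm, top 132 mm up) cross it and run on along local +x to x = 310 mm. A low yellow pick-up lip (28 mm high) sticks out 53 mm at local -x.
- hatch (a joint): Blue sliding hatch (plate 208 x 206 x 5 mm, underside 121.5 mm above the counter), slides level on the rails. 0 = shut over the mouth; grows in m as it opens along the bin's local +x; 0.2 = fully open. Starts open or nearly so. About 2 N of friction; stays where it is left; stops at both ends.
- hatch_handle (a point): Centre of the hatch's upright yellow grip bar: 14 mm thick along the bin's x, 90 mm long along its y, 34 mm high (its top is 17 mm above this point, the plate 17 mm below). It lies at local x = -75 mm of the bin when shut, 143.5 mm above the counter.
- hopper_mouth (a point): Centre of the bin's open mouth, level with its rim, 120 mm above the counter.
- mat: Flat grey plastic mat fixed on the counter, 270 x 200 x 3 mm; origin under its centre, on the counter.
- tray: Loose orange tray, about 0.25 kg, on the mat with six weights in it. 204 mm long (local x), 118 wide (y). Flat floor 120 mm long, 4 thick; at both ends it turns up in a 25-degree ramp without end wall, lip 102 mm from the middle, its top 23 mm above the underside: pour over either lip. Side walls 45 mm high, 4 thick. Origin: centre of its underside; z up. An arched handle crosses over its middle.
- tray_handle (a point): Middle of the tray's black handle bar, 94 mm above the tray's underside, over its centre: bar 14 mm thick along the tray's x, 18 mm high, 118 mm long along the tray's y, with a free length of 108 mm between its uprights and 85 mm free beneath it above the tray floor.
- weight0: Loose gold plastic balloon weight, a stubby cone with a knob: 34 mm across the base, 29 mm high, 30 g. Origin: centre of its base; z to the knob. Starts upright on the tray floor.
- weight1: Loose pink plastic balloon weight, a stubby cone with a knob: 34 mm across the base, 29 mm high, 30 g. Origin: centre of its base; z to the knob. Starts upright on the tray floor.
- weight2: Loose turquoise plastic balloon weight, a stubby cone with a knob: 34 mm across the base, 29 mm high, 30 g. Origin: centre of its base; z to the knob. Starts upright on the tray floor.
- weight3: Loose orange plastic balloon weight, a stubby cone with a knob: 34 mm across the base, 29 mm high, 30 g. Origin: centre of its base; z to the knob. Starts upright on the tray floor.
- weight4: Loose dark blue plastic balloon weight, a stubby cone with a knob: 34 mm across the base, 29 mm high, 30 g. Origin: centre of its base; z to the knob. Starts upright on the tray floor.
- weight5: Loose silver plastic balloon weight, a stubby cone with a knob: 34 mm across the base, 29 mm high, 30 g. Origin: centre of its base; z to the knob. Starts upright on the tray floor.
- giftbox: Bystander: small turquoise gift box with a gold ribbon cross, 60 x 60 x 50 mm. Origin: centre of its underside.
- ribbon_spool: Bystander: pink ribbon spool standing on its flange, 64 mm across, 36 mm high. Origin: centre of its underside.
Things that resemble listed ones, but are neither listed nor needed, are in the scene too. There is more than one size of the weight4; the job needs the larger.

How it is judged:
By the outcome, as a careful person would: the job done as asked, in the order asked, and still so for the second after the job is handed in, with the robot touching nothing.
It also fails if it takes over 67 s, if anything falls off the work surface, if the arm or the gripper's body presses on something with over 40 N, if the wrist force passes 120 N, or if a joint passes its speed limit or range.

## Working session

There is one attempt and no reset: what is moved stays moved. The work goes in short steps, Python scripts to look and compute and a shell command to move; the robot and the scene stay as the last step left them, time stands still between calls to the robot, and variables do not carry over. Pictures are saved under pics/ and viewed, at most 10 in all, crops included, and the job is handed in when it is done.

```bash
ls; mkdir -p pics
cat > h.py <<'E'
import numpy as np, cv2
from bench import *
from scipy.spatial.transform import Rotation as R
def cam(n):
    c=calibration(n); f=210/np.tan(np.radians(c["vertical_fov"])/2); return c,f
def pose(n):
    c,f=cam(n)
    if n!="wrist": return np.array(c["pose"])
    s=observe(); T=np.eye(4); q=s["tcp_rot"]; T[:3,:3]=R.from_quat([q[1],q[2],q[3],q[0]]).as_matrix(); T[:3,3]=s["tool_pos"]
    return T@np.array(c["T_tool_cam"])
def world(n,d,P=None):
    c,f=cam(n); P=pose(n) if P is None else P
    v,u=np.mgrid[:420,:560]; p=np.stack([(u-c["cx"])/f*d,(v-c["cy"])/f*d,d,np.ones_like(d)],-1)@P.T
    w=p[...,:3]; w[d<=0]=np.nan; return w
def pix_z(n,uv,z,P=None):
    c,f=cam(n); P=pose(n) if P is None else P
    r=P[:3,:3]@np.array([(uv[0]-c["cx"])/f,(uv[1]-c["cy"])/f,1]); o=P[:3,3]; return o+r*(z-o[2])/r[2]
def save(n,im): cv2.imwrite(f"pics/{n}.png",im[...,::-1])
E
python3 - <<'E'
from h import *
print(observe())
ims=[]
for n in ["scene","side"]:
    im,d=grab_frame(n); w=world(n,d); save(n+"0",im); np.save(n+"0.npy",w)
    for t in ["tray","tray_handle","hopper","hopper_mouth","hatch_handle","mat","giftbox","ribbon_spool","weight4"]:
        for r in (spot_point(n,t) or [])[:2]:
            u,v=map(int,np.round(r["centre"])); print(n,t,round(r["score"],2),u,v,w[min(v,419),min(u,559)].round(0), {k:pix_z(n,r["centre"],z).round(0)[:2] for k,z in [(t,{"tray_handle":97,"hopper_mouth":120,"hatch_handle":143.5,"tray":3}.get(t,0))]})
E
```

```text
pics
{'time_s': 0.0, 'joints': array([ 1.16993269e+00,  8.79462139e-02,  1.37229416e+00,  1.93398965e-05,
        1.68359125e+00, -1.03081735e-01]), 'qvel': array([ 1.49143775e-03, -1.25703888e-04, -4.42959794e-04, -5.05633415e-04,
       -1.22487293e-04,  9.01558152e-05]), 'effort': array([ 8.72607689e-04, -3.51879787e+01, -3.13269424e+01, -1.47862870e-04,
        1.09103156e-02, -9.09542479e-06]), 'tool_pos': array([161.15984427, 525.32767618, 230.12368639]), 'tcp_rot': array([-2.88409848e-04,  1.48340284e-01,  9.88935745e-01, -1.08173616e-03]), 'contact_force': array([-0.06729317,  0.13892711,  0.29004682]), 'moment': array([-0.0446249 ,  0.00744659,  0.039243  ]), 'gripper_force': 0.0, 'gripper_width': 1.000776378968455}
scene tray 0.59 150 280 [ 478. -293.   23.] {'tray': array([ 467., -296.])}
scene tray 0.27 156 282 [ 487. -282.   26.] {'tray': array([ 476., -285.])}
scene tray_handle 0.65 170 268 [ 463. -250.   25.] {'tray_handle': array([ 504., -241.])}
scene tray_handle 0.6 138 259 [ 473. -295.  104.] {'tray_handle': array([ 470., -296.])}
scene hopper 0.96 376 207 [510. 16
[... 739 characters left out ...]
289.   36.] {'tray': array([ 430., -296.])}
side tray_handle 0.86 434 257 [ 460. -293.  101.] {'tray_handle': array([ 462., -294.])}
side tray_handle 0.34 301 189 [558. -16.  36.] {'tray_handle': array([521., -25.])}
side hopper 0.59 179 214 [425. 210.  21.] {'hopper': array([433., 220.])}
side hatch_handle 0.63 186 149 [505. 204. 148.] {'hatch_handle': array([507., 207.])}
side giftbox 0.76 272 260 [379. -14.  51.] {'giftbox': array([398.,  -6.])}
side ribbon_spool 0.82 300 188 [558. -14.  39.] {'ribbon_spool': array([583.,  -9.])}
side weight4 0.75 430 281 [ 445. -311.   30.] {'weight4': array([ 459., -318.])}
side weight4 0.68 428 251 [ 470. -282.   97.] {'weight4': array([ 521., -305.])}
```

Run:
```python
import cv2,numpy as np
a=cv2.imread("pics/scene0.png");b=cv2.imread("pics/side0.png")
c=np.vstack([np.hstack([a[160:360,40:240],a[100:300,300:500]]),np.hstack([b[180:380,340:540],b[80:280,100:300]])])
cv2.imwrite("pics/c0.png",cv2.resize(c,(600,600),interpolation=cv2.INTER_CUBIC))
```

```text
(no output)
```

View pics/scene0.png

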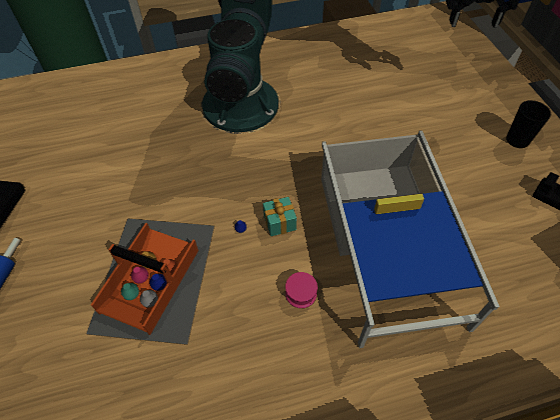

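View pics/c0.png

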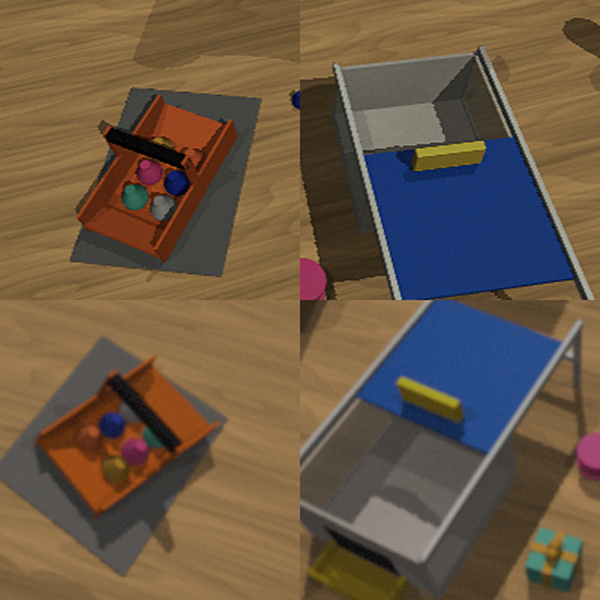

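Run:
```python
from h import *
for n in ["scene","side"]:
    w=np.load(n+"0.npy"); im=cv2.imread(f"pics/{n}0.png")[...,::-1]
    hsv=cv2.cvtColor(np.ascontiguousarray(im),cv2.COLOR_RGB2HSV)
    x,y,z=w[...,0],w[...,1],w[...,2]
    def fit(name,m):
        p=w[m]; 
        if len(p)<20: print(n,name,len(p));return
        r=cv2.minAreaRect(p[:,:2].astype(np.float32)); b=cv2.boxPoints(r)
        c=p[:,:2]-p[:,:2].mean(0); _,_,vt=np.linalg.svd(c,full_matrices=False)
        print(n,name,len(p),"ctr",np.round(r[0],1),"size",np.round(r[1],1),"ang",round(r[2],1),"pca",np.round(np.degrees(np.arctan2(vt[0,1],vt[0,0])),1),"mean",p.mean(0).round(1),"zmed",np.median(p[:,2]).round(1))
    H,S,V=hsv[...,0],hsv[...,1],hsv[...,2]
    fit("hatch",(abs(z-126)<8)&(H>100)&(H<130)&(S>120)&(y>80))
    fit("yellow",(z>130)&(z<170)&(H>20)&(H<35)&(S>120)&(y>80))
    fit("yellowtop",(z>155)&(z<170)&(H>20)&(H<35)&(S>120)&(y>80))
    fit("rails",(z>127)&(z<140)&(S<60)&(y>80)&(y<400)&(x>250))
    fit("bar",(z>80)&(z<125)&(y<-200)&(y>-400)&(x>380)&(x<560)&(V<60))
    fit("mat",(abs(z-3)<8)&(S<50)&(V>40)&(V<130)&(y<-130)&(y>-450)&(x>300)&(x<640))
    fit("trayorange",(z>-5)&(z<60)&(H<14)&(S>170)&(y<-180)&(y>-420)&(x>330)&(x<620))
    for t in ["hatch","tray_handle","mat"]:
        pass
```

```text
scene hatch 10132 ctr [589.6 197.2] size [208. 212.] ang 82.3 pca -103.6 mean [603.3 194.2 126.1] zmed 126.1
scene yellow 671 ctr [706.7 248. ] size [432.7  84.4] ang 12.5 pca 21.7 mean [521.3 205.1 150.8] zmed 154.2
scene yellowtop 324 ctr [515.5 206.8] size [88.7 15.8] ang 82.5 pca -97.5 mean [516.  206.1 159.5] zmed 159.7
scene rails 1518 ctr [528.8 205.7] size [225.6 415.5] ang 82.2 pca 28.8 mean [541.  219.9 131.1] zmed 131.2
scene bar 526 ctr [ 468.9 -296.2] size [119.2  15.8] ang 53.2 pca 52.9 mean [ 470.2 -297.5  103.4] zmed 105.5
scene mat 4584 ctr [ 458.4 -286.9] size [200.2 271.3] ang 68.3 pca -22.5 mean [ 488.4 -268.9    3.2] zmed 3.1
scene trayorange 4719 ctr [ 443.9 -319.5] size [188.7 215. ] ang 52.9 pca -38.3 mean [ 471.2 -302.    22.1] zmed 19.6
side hatch 6999 ctr [588.6 200.7] size [205.8 209.9] ang 82.2 pca -129.7 mean [587.4 196.1 127.1] zmed 127.1
side yellow 631 ctr [721.1 241.7] size [466.1 198.5] ang 13.4 pca -167.0 mean [566.5 216.9 151.5] zmed 154.2
side yellowtop 300 ctr [712.4 247.6] size [443.  112.7] ang 7.7 pca -164.2 mean [522.1 208.5 160.3] zmed 160.6
side rails 1788 ctr [655.9 189. ] size [227.6 673.6] ang 82.3 pca -163.9 mean [496.9 213.3 131.7] zmed 132.1
side bar 635 ctr [ 466.8 -295.1] size [111.   14.7] ang 52.4 pca -127.7 mean [ 464.5 -293.9  103.2] zmed 105.5
side mat 5989 ctr [ 457.5 -286.1] size [197.2 269.8] ang 68.3 pca -179.3 mean [ 418.7 -273.7    3.8] zmed 3.8
side trayorange 4227 ctr [ 466.4 -295.5] size [117.7 202.5] ang 52.8 pca 142.0 mean [ 463.8 -289.4   18.8] zmed 16.3
```

```bash
cat >> h.py <<'E'
from scipy.linalg import logm,expm
def Tnow():
    s=observe(); T=np.eye(4); q=s["tcp_rot"]; T[:3,:3]=R.from_quat([q[1],q[2],q[3],q[0]]).as_matrix(); T[:3,3]=s["tool_pos"]; return T
def target(pos,yaz,tilt=0):
    "tool y azimuth yaz (deg), then turned by tilt deg about tool x; pos = TCP"
    a=np.radians(yaz); y=np.array([np.cos(a),np.sin(a),0]); z=np.array([0,0,-1.]); x=np.cross(y,z)
    T=np.eye(4); T[:3,:3]=np.stack([x,y,z],1)@R.from_rotvec([np.radians(tilt),0,0]).as_matrix(); T[:3,3]=pos; return T
def rows(A,B,N):
    D=expm(np.real(logm(np.linalg.inv(A)@B))/N)
    r=np.r_[D[:3,3]/300,R.from_matrix(D[:3,:3]).as_rotvec()/.08]
    print(N,"x",np.round(r,3).tolist(),"mm/row",np.linalg.norm(D[:3,3]).round(1)); return B
E
python3 - <<'E'
from h import *
print(hold_point_z() if callable(hold_point_z) else hold_point_z)
A=Tnow(); B=target([467.8,-295.6,225],-37.2); rows(A,B,26); rows(B,target([467.8,-295.6,78],-37.2),8)
E
```

```text
-18.700000000000003
26 x [-0.132, 0.001, 0.001, 0.0, -0.0, 0.924] mm/row 39.5
8 x [-0.0, 0.0, 0.061, 0.0, 0.0, 0.0] mm/row 18.4
```

```bash
python3 -m inch '[[[-0.06,0,0,0,0,0.42],[-0.132,0,0,0,0,0.924],[-0.132,0,0,0,0,0.924],[-0.132,0,0,0,0,0.924],[-0.132,0,0,0,0,0.924],[-0.132,0,0,0,0,0.924],[-0.132,0,0,0,0,0.924],[-0.132,0,0,0,0,0.924],[-0.132,0,0,0,0,0.924],[-0.132,0,0,0,0,0.924]]]' 1
python3 -m inch '[[[-0.132,0,0,0,0,0.924],[-0.132,0,0,0,0,0.924],[-0.132,0,0,0,0,0.924],[-0.132,0,0,0,0,0.924],[-0.132,0,0,0,0,0.924],[-0.132,0,0,0,0,0.924],[-0.132,0,0,0,0,0.924],[-0.132,0,0,0,0,0.924],[-0.132,0,0,0,0,0.924],[-0.132,0,0,0,0,0.924]]]'
python3 -m inch '[[[-0.132,0,0,0,0,0.924],[-0.132,0,0,0,0,0.924],[-0.132,0,0,0,0,0.924],[-0.132,0,0,0,0,0.924],[-0.132,0,0,0,0,0.924],[-0.132,0,0,0,0,0.924],[-0.06,0,0,0,0,0.42],[0,0,0,0,0,0],[0,0,0,0,0,0]]]'
python3 - <<'E'
from h import *
im,d=grab_frame("wrist"); P=pose("wrist"); w=world("wrist",d,P); save("w1",im)
p=w[(w[...,2]>88)&(w[...,2]<120)]; r=cv2.minAreaRect(p[:,:2].astype(np.float32)); print(len(p),r,np.median(p,0))
T=Tnow(); print(T.round(3)); rows(T,target([467.8,-295.6,78],-37.2),8)
E
```

```text
time_s: 2.0
tool_pos: [463.1, 314.0, 231.3]
tcp_rot: [0.0, 0.479, 0.878, 0.0]
contact_force: [0.3, 0.2, -0.0]
gripper_width: 1.0
gripper_force: 0.0
time_s: 3.0
tool_pos: [554.6, -62.4, 231.2]
tcp_rot: [0.0, 0.764, 0.645, 0.0]
contact_force: [0.5, 1.1, -0.1]
gripper_width: 1.002
gripper_force: 0.0
time_s: 3.9
tool_pos: [463.5, -296.8, 231.3]
tcp_rot: [-0.0, 0.894, 0.448, 0.0]
contact_force: [0.9, -0.5, -0.1]
gripper_width: 0.997
gripper_force: 0.0
2034 ((468.5382385253906, -294.4660339355469), (118.65447998046875, 13.852065086364746), 52.951602935791016) [ 472.60979843 -288.77907097  105.94308922]
[[ 5.98000e-01  8.01000e-01  0.00000e+00  4.63826e+02]
 [ 8.01000e-01 -5.98000e-01  1.00000e-03 -2.96311e+02]
 [ 1.00000e-03 -0.00000e+00 -1.00000e+00  2.31306e+02]
 [ 0.00000e+00  0.00000e+00  0.00000e+00  1.00000e+00]]
8 x [0.001, 0.001, 0.064, -0.0, -0.001, 0.012] mm/row 19.2
```

```bash
python3 -m inch '[[[0.007,0.0045,0.03,0,0,0.05],[0.007,0.0045,0.06,0,0,0.05],[0,0,0.08,0,0,0],[0,0,0.08,0,0,0],[0,0,0.08,0,0,0],[0,0,0.08,0,0,0],[0,0,0.06,0,0,0],[0,0,0.04,0,0,0],[0,0,0.001,0,0,0],[0,0,0,0,0,0]]]' 1
python3 -m inch '[[[0,0,0,0,0,0],[0,0,0,0,0,0],[0,0,0,0,0,0],[0,0,0,0,0,0],[0,0,0,0,0,0],[0,0,0,0,0,0],[0,0,0,0,0,0],[0,0,0,0,0,0]]]' 0 70
python3 - <<'E'
from h import *
T=Tnow(); print(T.round(3)); h=T.copy(); h[2,3]+=170; rows(T,h,8)
# hover: bar above lip point, pour az 29
L=np.array([441,243.]); u=np.array([np.cos(np.radians(28.8)),np.sin(np.radians(28.8))])
c=target([*(L),h[2,3]],28.8); rows(h,c,24)
for t in (-58,): 
    bar=np.array([*L,0])-np.r_[u,0]*6+[0,0,254]   # lip 6 mm behind bar in pour dir (pour dir=-u)
    E=target([0,0,0],28.8,t); E[:3,3]=bar+E[:3,2]*18.7; print(E.round(3)); rows(c,E,20)
E
```

```text
time_s: 4.95
tool_pos: [468.7, -294.8, 78.3]
tcp_rot: [0.0, 0.896, 0.445, 0.0]
contact_force: [0.4, -0.7, 0.2]
gripper_width: 1.001
gripper_force: 0.0
time_s: 5.75
tool_pos: [468.2, -295.3, 78.4]
tcp_rot: [0.0, 0.896, 0.444, 0.0]
contact_force: [-1.1, 0.4, 3.6]
gripper_width: 0.15
gripper_force: 69.5
[[ 6.05000e-01  7.96000e-01  0.00000e+00  4.68247e+02]
 [ 7.96000e-01 -6.05000e-01 -0.00000e+00 -2.95304e+02]
 [ 0.00000e+00  1.00000e-03 -1.00000e+00  7.84420e+01]
 [ 0.00000e+00  0.00000e+00  0.00000e+00  1.00000e+00]]
8 x [0.0, 0.0, -0.071, -0.0, 0.0, -0.0] mm/row 21.2
24 x [0.078, -0.012, -0.0, 0.0, 0.0, -0.6] mm/row 23.7
[[-4.82000e-01  4.64000e-01  7.43000e-01  4.49639e+02]
 [ 8.76000e-01  2.55000e-01  4.09000e-01  2.47749e+02]
 [ 0.00000e+00  8.48000e-01 -5.30000e-01  2.44091e+02]
 [ 0.00000e+00  0.00000e+00  0.00000e+00  1.00000e+00]]
20 x [-0.0, 0.001, 0.001, -0.633, -0.0, -0.0] mm/row 0.6
```

```bash
python3 -m inch '[[[0,0,-0.02,0,0,0],[0,0,-0.04,0,0,0],[0,0,-0.07,0,0,0],[0,0,-0.09,0,0,0],[0,0,-0.09,0,0,0],[0,0,-0.09,0,0,0],[0,0,-0.08,0,0,0],[0,0,-0.06,0,0,0],[0,0,-0.03,0,0,0],[0,0,0,0,0,0]]]' 0 90
python3 -m inch '[[[0.013,-0.002,0,0,0,-0.1],[0.026,-0.004,0,0,0,-0.2],[0.039,-0.006,0,0,0,-0.3],[0.052,-0.008,0,0,0,-0.4],[0.065,-0.01,0,0,0,-0.5],[0.078,-0.012,0,0,0,-0.6],[0.078,-0.012,0,0,0,-0.6],[0.078,-0.012,0,0,0,-0.6],[0.078,-0.012,0,0,0,-0.6],[0.078,-0.012,0,0,0,-0.6]]]'
python3 -m inch '[[[0.078,-0.012,0,0,0,-0.6],[0.078,-0.012,0,0,0,-0.6],[0.078,-0.012,0,0,0,-0.6],[0.078,-0.012,0,0,0,-0.6],[0.078,-0.012,0,0,0,-0.6],[0.078,-0.012,0,0,0,-0.6],[0.078,-0.012,0,0,0,-0.6],[0.078,-0.012,0,0,0,-0.6],[0.078,-0.012,0,0,0,-0.6],[0.078,-0.012,0,0,0,-0.6]]]'
python3 -m inch '[[[0.078,-0.012,0,0,0,-0.6],[0.078,-0.012,0,0,0,-0.6],[0.078,-0.012,0,0,0,-0.6],[0.078,-0.012,0,0,0,-0.6],[0.065,-0.01,0,0,0,-0.5],[0.052,-0.008,0,0,0,-0.4],[0.039,-0.006,0,0,0,-0.3],[0.026,-0.004,0,0,0,-0.2],[0.013,-0.002,0,0,0,-0.1],[0,0,0,0,0,0]]]'
python3 - <<'E'
from h import *
s=observe(); print(s["joints"].round(2))
T=Tnow(); print(T.round(3)); im,d=grab_frame("side"); save("s2",im)
im2,d=grab_frame("scene"); save("sc2",im2)
save("m2",cv2.resize(np.hstack([im,im2]),(800,300)))
L=np.array([441,243.]); u=np.array([np.cos(np.radians(28.8)),np.sin(np.radians(28.8))])
bar=np.array([*L,0])-np.r_[u,0]*6+[0,0,254]
E=target([0,0,0],28.8,-58); E[:3,3]=bar+E[:3,2]*18.7; rows(T,E,20)
E
```

```text
time_s: 6.75
tool_pos: [468.5, -295.5, 250.5]
tcp_rot: [0.001, 0.896, 0.444, 0.001]
contact_force: [-0.5, 0.0, -4.1]
gripper_width: 0.148
gripper_force: 87.9
time_s: 7.75
tool_pos: [527.2, -126.0, 248.7]
tcp_rot: [-0.0, 0.801, 0.599, 0.0]
contact_force: [0.1, -0.4, -4.0]
gripper_width: 0.146
gripper_force: 87.9
time_s: 8.75
tool_pos: [507.7, 107.7, 248.7]
tcp_rot: [-0.0, 0.635, 0.772, 0.0]
contact_force: [-0.5, 0.6, -4.4]
gripper_width: 0.144
gripper_force: 87.9
time_s: 9.75
tool_pos: [437.7, 241.5, 249.0]
tcp_rot: [0.0, 0.509, 0.861, -0.0]
contact_force: [0.2, 0.5, -3.8]
gripper_width: 0.145
gripper_force: 87.9
[ 0.39 -0.03  1.45 -0.    1.72 -0.11]
[[ -0.482   0.876   0.    437.744]
 [  0.876   0.482  -0.    241.546]
 [ -0.      0.     -1.    249.024]
 [  0.      0.      0.      1.   ]]
20 x [-0.0, 0.002, 0.002, -0.633, 0.0, -0.0] mm/row 0.7
```

View pics/m2.png

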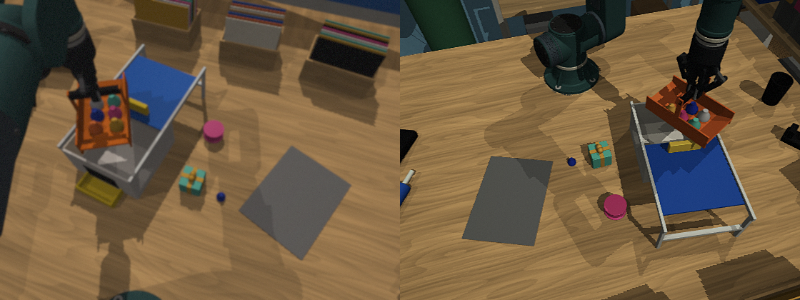

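```bash
python3 -m inch '[[[0,0.002,0.002,-0.633,0,0],[0,0.002,0.002,-0.633,0,0],[0,0.002,0.002,-0.633,0,0],[0,0.002,0.002,-0.633,0,0],[0,0.002,0.002,-0.633,0,0],[0,0.002,0.002,-0.633,0,0],[0,0.002,0.002,-0.633,0,0],[0,0.002,0.002,-0.633,0,0],[0,0.002,0.002,-0.633,0,0],[0,0.002,0.002,-0.633,0,0]]]'
python3 -m inch '[[[0,0.002,0.002,-0.633,0,0],[0,0.002,0.002,-0.633,0,0],[0,0.002,0.002,-0.633,0,0],[0,0.002,0.002,-0.633,0,0],[0,0.002,0.002,-0.633,0,0],[0,0.002,0.002,-0.633,0,0],[0,0.002,0.002,-0.633,0,0],[0,0.002,0.002,-0.633,0,0],[0,0.002,0.002,-0.633,0,0],[0,0.002,0.002,-0.633,0,0]]]'
python3 -m inch '[[[0,0,0,0,0,0],[0,0,0,0,0,0],[0,0,0,0,0,0],[0,0,0,0,0,0],[0,0,0,0,0,0]]]'
python3 - <<'E'
from h import *
s=observe(); print(s["joints"].round(2)); print(Tnow().round(2))
im,d=grab_frame("side"); im2,d=grab_frame("scene")
save("m3",np.hstack([cv2.resize(im[60:300,60:300],(400,400)),cv2.resize(im2[60:300,300:540],(400,400))]))
E
```

```text
time_s: 10.85
tool_pos: [443.9, 243.7, 244.0]
tcp_rot: [0.128, 0.494, 0.833, 0.215]
contact_force: [0.1, 1.4, -4.4]
gripper_width: 0.146
gripper_force: 88.0
time_s: 11.85
tool_pos: [451.1, 248.0, 243.6]
tcp_rot: [0.247, 0.446, 0.753, 0.417]
contact_force: [-2.4, -0.5, -1.1]
gripper_width: 0.149
gripper_force: 88.8
time_s: 12.35
tool_pos: [451.8, 248.9, 244.9]
tcp_rot: [0.247, 0.445, 0.752, 0.418]
contact_force: [-0.6, 0.2, -2.2]
gripper_width: 0.143
gripper_force: 88.6
[ 0.27 -0.64  2.2   0.35  0.61 -0.42]
[[-4.8000e-01  4.6000e-01  7.4000e-01  4.5184e+02]
 [ 8.8000e-01  2.5000e-01  4.1000e-01  2.4890e+02]
 [-0.0000e+00  8.5000e-01 -5.3000e-01  2.4487e+02]
 [ 0.0000e+00  0.0000e+00  0.0000e+00  1.0000e+00]]
```

View pics/m3.png

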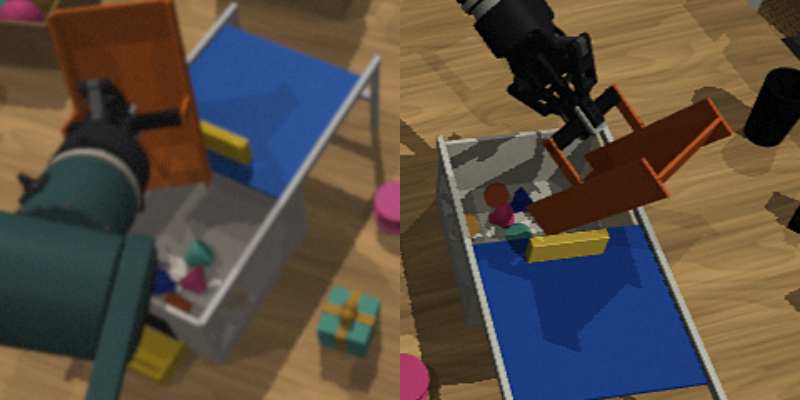

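```bash
python3 -m inch '[[[0,-0.002,-0.002,0.4,0,0],[0,-0.003,-0.003,0.9,0,0],[0,-0.003,-0.003,0.9,0,0],[0,-0.003,-0.003,0.9,0,0],[0,-0.003,-0.003,0.9,0,0],[0,-0.003,-0.003,0.9,0,0],[0,-0.003,-0.003,0.9,0,0],[0,-0.003,-0.003,0.9,0,0],[0,-0.003,-0.003,0.9,0,0],[0,-0.003,-0.003,0.9,0,0]]]'
python3 -m inch '[[[0,-0.003,-0.003,0.9,0,0],[0,-0.003,-0.003,0.9,0,0],[0,-0.003,-0.003,0.9,0,0],[0,-0.003,-0.003,0.9,0,0],[0,-0.003,-0.003,0.66,0,0],[0,0,0,0,0,0],[0,0,0,0,0,0],[0,0,0,0,0,0]]]'
python3 - <<'E'
from h import *
T=Tnow(); print(T.round(3)); print(observe()["joints"].round(2),observe()["contact_force"])
rows(T,target([458,-286.5,248],-21.7),22)
im,d=grab_frame("side"); save("s4",im)
save("m4",cv2.resize(im[60:300,60:300],(400,400)))
E
```

```text
time_s: 13.45
tool_pos: [441.6, 243.3, 245.7]
tcp_rot: [0.084, 0.502, 0.849, 0.142]
contact_force: [0.4, 0.1, -2.3]
gripper_width: 0.145
gripper_force: 88.3
time_s: 14.25
tool_pos: [436.4, 240.5, 248.7]
tcp_rot: [-0.002, 0.509, 0.861, -0.003]
contact_force: [0.3, 0.1, -2.8]
gripper_width: 0.145
gripper_force: 88.4
[[-4.81000e-01  8.77000e-01 -6.00000e-03  4.36383e+02]
 [ 8.77000e-01  4.81000e-01 -3.00000e-03  2.40517e+02]
 [ 0.00000e+00 -6.00000e-03 -1.00000e+00  2.48678e+02]
 [ 0.00000e+00  0.00000e+00  0.00000e+00  1.00000e+00]]
[ 0.39 -0.03  1.45 -0.    1.72 -0.11] [ 0.34381082  0.07227336 -2.79471971]
22 x [-0.082, -0.003, 0.0, -0.003, 0.002, 0.5] mm/row 24.8
```

View pics/m4.png

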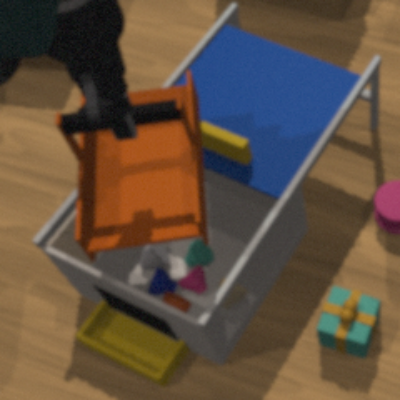

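```bash
python3 -m inch '[[[-0.041,-0.002,0,-0.033,0,0.25],[-0.082,-0.003,0,-0.033,0,0.5],[-0.082,-0.003,0,0,0,0.5],[-0.082,-0.003,0,0,0,0.5],[-0.082,-0.003,0,0,0,0.5],[-0.082,-0.003,0,0,0,0.5],[-0.082,-0.003,0,0,0,0.5],[-0.082,-0.003,0,0,0,0.5],[-0.082,-0.003,0,0,0,0.5],[-0.082,-0.003,0,0,0,0.5]]]'
python3 -m inch '[[[-0.082,-0.003,0,0,0,0.5],[-0.082,-0.003,0,0,0,0.5],[-0.082,-0.003,0,0,0,0.5],[-0.082,-0.003,0,0,0,0.5],[-0.082,-0.003,0,0,0,0.5],[-0.082,-0.003,0,0,0,0.5],[-0.082,-0.003,0,0,0,0.5],[-0.082,-0.003,0,0,0,0.5],[-0.082,-0.003,0,0,0,0.5],[-0.082,-0.003,0,0,0,0.5]]]'
python3 -m inch '[[[-0.082,-0.003,0,0,0,0.5],[-0.082,-0.003,0,0,0,0.5],[-0.041,-0.002,0,0,0,0.25],[0,0,0,0,0,0],[0,0,0,0,0,0]]]'
python3 - <<'E'
from h import *
T=Tnow(); print(T.round(3)); rows(T,target([458,-286.5,248],-21.7),2);rows(T,target([458,-286.5,80],-21.7),8)
im,d=grab_frame("scene"); w=world("scene",d); m=(w[...,2]>245)&(w[...,2]<290)&(w[...,1]<-150)&(im.max(-1)<60)
p=w[m]; print(len(p),p.mean(0) if len(p) else 0)
E
```

```text
time_s: 15.3
tool_pos: [503.7, 15.9, 249.0]
tcp_rot: [0.0, 0.664, 0.748, -0.001]
contact_force: [0.4, 0.5, -1.9]
gripper_width: 0.149
gripper_force: 88.4
time_s: 16.3
tool_pos: [479.8, -227.3, 249.3]
tcp_rot: [0.001, 0.799, 0.601, -0.001]
contact_force: [0.0, 0.9, -2.0]
gripper_width: 0.148
gripper_force: 88.4
time_s: 16.8
tool_pos: [459.5, -282.9, 249.3]
tcp_rot: [-0.0, 0.827, 0.562, -0.001]
contact_force: [0.5, 0.6, -2.5]
gripper_width: 0.15
gripper_force: 88.4
[[ 3.69000e-01  9.29000e-01 -2.00000e-03  4.59543e+02]
 [ 9.29000e-01 -3.69000e-01 -1.00000e-03 -2.82947e+02]
 [-1.00000e-03 -1.00000e-03 -1.00000e+00  2.49304e+02]
 [ 0.00000e+00  0.00000e+00  0.00000e+00  1.00000e+00]]
2 x [-0.006, -0.0, 0.002, -0.008, 0.008, 0.003] mm/row 2.0
8 x [-0.002, 0.0, 0.071, -0.002, 0.002, 0.001] mm/row 21.2
533 [ 471.5777965  -266.82652812  273.38019954]
```

```bash
python3 -m inch '[[[-0.006,0,0.03,-0.008,0.008,0],[-0.006,0,0.06,-0.008,0.008,0],[0,0,0.09,0,0,0],[0,0,0.1,0,0,0],[0,0,0.1,0,0,0],[0,0,0.09,0,0,0],[0,0,0.055,0,0,0],[0,0,0.03,0,0,0],[0,0,0.01,0,0,0],[0,0,0.002,0,0,0]]]'
python3 - <<'E'
from h import *
print(Tnow().round(3)); print(observe()["contact_force"])
E
```

```text
time_s: 17.85
tool_pos: [458.6, -286.7, 79.5]
tcp_rot: [0.001, 0.827, 0.562, -0.0]
contact_force: [-0.4, 0.1, -2.3]
gripper_width: 0.148
gripper_force: 88.4
[[ 3.69000e-01  9.30000e-01  0.00000e+00  4.58642e+02]
 [ 9.30000e-01 -3.69000e-01 -1.00000e-03 -2.86698e+02]
 [-1.00000e-03  1.00000e-03 -1.00000e+00  7.95420e+01]
 [ 0.00000e+00  0.00000e+00  0.00000e+00  1.00000e+00]]
[-0.36643662  0.07563916 -2.29864008]
```

```bash
python3 -m inch '[[[0,0,0.004,0,0,0],[0,0,0,0,0,0]]]'
python3 -m inch '[[[0,0,0,0,0,0],[0,0,0,0,0,0],[0,0,0,0,0,0],[0,0,0,0,0,0],[0,0,0,0,0,0],[0,0,0,0,0,0]]]' 1
python3 -m inch '[[[0,0,-0.02,0,0,0],[0,0,-0.04,0,0,0],[0,0,-0.08,0,0,0],[0,0,-0.1,0,0,0],[0,0,-0.1,0,0,0],[0,0,-0.1,0,0,0],[0,0,-0.08,0,0,0],[0,0,-0.04,0,0,0],[0,0,0,0,0,0],[0,0,0,0,0,0]]]'
python3 - <<'E'
from h import *
T=Tnow(); print(T.round(3)); print(observe()["joints"].round(2))
for a in (-7.7,172.3): rows(T,target([515.5,206.8,245],a),20)
im,d=grab_frame("side"); w=world("side",d); im2,d=grab_frame("scene"); w2=world("scene",d)
for im_,w_ in ((im,w),(im2,w2)):
  hsv=cv2.cvtColor(im_,cv2.COLOR_RGB2HSV); m=(w_[...,2]>-5)&(w_[...,2]<60)&(hsv[...,0]<14)&(hsv[...,1]>170)&(w_[...,1]<-180)&(w_[...,1]>-420)&(w_[...,0]>330)&(w_[...,0]<620)
  print(cv2.minAreaRect(w_[m][:,:2].astype(np.float32)))
  b=(w_[...,2]>88)&(w_[...,2]<115)&(w_[...,1]<-180)&(w_[...,1]>-400)&(hsv[...,2]<60)&(w_[...,0]>360)&(w_[...,0]<560); print(cv2.minAreaRect(w_[b][:,:2].astype(np.float32)),np.median(w_[b][:,2]))
save("m5",cv2.resize(np.hstack([im,im2]),(800,300)))
E
```

```text
time_s: 18.05
tool_pos: [458.7, -287.2, 78.9]
tcp_rot: [0.001, 0.827, 0.562, -0.0]
contact_force: [-0.4, 0.8, -2.0]
gripper_width: 0.145
gripper_force: 88.4
time_s: 18.65
tool_pos: [458.2, -286.8, 78.0]
tcp_rot: [0.0, 0.827, 0.562, -0.0]
contact_force: [0.6, -0.0, -0.1]
gripper_width: 0.997
gripper_force: 0.0
time_s: 19.65
tool_pos: [458.0, -286.5, 245.2]
tcp_rot: [-0.0, 0.827, 0.562, -0.001]
contact_force: [0.0, -0.3, -1.1]
gripper_width: 1.003
gripper_force: 0.0
[[ 3.69000e-01  9.29000e-01 -2.00000e-03  4.57984e+02]
 [ 9.29000e-01 -3.69000e-01  0.00000e+00 -2.86495e+02]
 [-0.00000e+00 -1.00000e-03 -1.00000e+00  2.45157e+02]
 [ 0.00000e+00  0.00000e+00  0.00000e+00  1.00000e+00]]
[-0.66  0.06  1.37 -0.    1.71 -0.29]
20 x [0.082, -0.012, 0.0, -0.001, 0.0, -0.152] mm/row 24.9
20 x [-0.008, -0.12, 0.0, 0.0, 0.001, 1.811] mm/row 36.2
((457.8304748535156, -286.41973876953125), (120.1595230102539, 202.30503845214844), 68.4237060546875)
((452.3423156738281, -295.979736328125), (92.58602142333984, 12.520404815673828), 68.73155212402344) 105.69290716547619
((442.5793762207031, -310.79083251953125), (175.3903350830078, 218.54104614257812), 68.72927856445312)
((460.0834045410156, -286.4596862792969), (116.0382308959961, 16.28382110595703), 68.10640716552734) 104.89462368103375
```

View pics/m5.png

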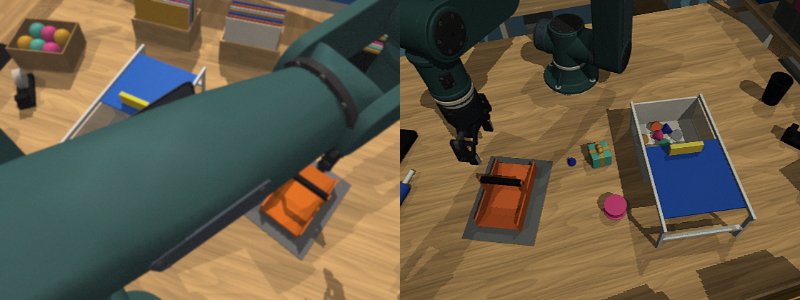

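```bash
python3 -m inch '[[[0.063,-0.009,0,0,0,-0.117],[0.126,-0.018,0,0,0,-0.234],[0.126,-0.018,0,0,0,-0.234],[0.126,-0.018,0,0,0,-0.234],[0.126,-0.018,0,0,0,-0.234],[0.126,-0.018,0,0,0,-0.234],[0.126,-0.018,0,0,0,-0.234],[0.126,-0.018,0,0,0,-0.234],[0.126,-0.018,0,0,0,-0.234],[0.126,-0.018,0,0,0,-0.234]]]' 1
python3 -m inch '[[[0.126,-0.018,0,0,0,-0.234],[0.126,-0.018,0,0,0,-0.234],[0.126,-0.018,0,0,0,-0.234],[0.063,-0.009,0,0,0,-0.117],[0,0,0,0,0,0],[0,0,0,0,0,0]]]'
python3 - <<'E'
from h import *
T=Tnow(); print(T.round(3)); im,d=grab_frame("wrist"); w=world("wrist",d,pose("wrist")); save("w6",im)
hsv=cv2.cvtColor(im,cv2.COLOR_RGB2HSV)
m=(w[...,2]>152)&(w[...,2]<170)&(hsv[...,0]>18)&(hsv[...,0]<38)&(hsv[...,1]>100)
p=w[m]; r=cv2.minAreaRect(p[:,:2].astype(np.float32)); print(len(p),r,np.median(p[:,2]))
c=r[0]; rows(T,target([*c,133],-7.7),6)
E
```

```text
time_s: 20.75
tool_pos: [514.0, 72.7, 243.8]
tcp_rot: [-0.001, 0.774, 0.633, -0.002]
contact_force: [0.7, 0.1, 0.6]
gripper_width: 1.0
gripper_force: 0.0
time_s: 21.35
tool_pos: [518.8, 204.5, 244.0]
tcp_rot: [-0.0, 0.753, 0.658, -0.002]
contact_force: [-0.9, 0.3, -0.1]
gripper_width: 1.0
gripper_force: 0.0
[[ 1.34000e-01  9.91000e-01 -3.00000e-03  5.18790e+02]
 [ 9.91000e-01 -1.34000e-01 -2.00000e-03  2.04482e+02]
 [-3.00000e-03 -3.00000e-03 -1.00000e+00  2.44019e+02]
 [ 0.00000e+00  0.00000e+00  0.00000e+00  1.00000e+00]]
1927 ((522.964111328125, 208.24310302734375), (89.12812805175781, 13.475043296813965), 81.94062805175781) 160.81150442894554
6 x [0.002, 0.002, 0.062, -0.006, 0.005, 0.0] mm/row 18.5
```

```bash
python3 -m inch '[[[0.006,0.004,0.03,-0.018,0.015,0],[0.006,0.004,0.06,-0.018,0.015,0],[0,0,0.09,0,0,0],[0,0,0.09,0,0,0],[0,0,0.06,0,0,0],[0,0,0.03,0,0,0],[0,0,0.008,0,0,0],[0,0,0,0,0,0]]]' 1
python3 -m inch '[[[0,0,0,0,0,0],[0,0,0,0,0,0],[0,0,0,0,0,0],[0,0,0,0,0,0],[0,0,0,0,0,0],[0,0,0,0,0,0],[0,0,0,0,0,0]]]' 0 40
python3 - <<'E'
from h import *
T=Tnow(); print(T.round(3),observe()["contact_force"]); rows(T,target([353.4,229.4,T[2,3]],-7.7),10)
E
```

```text
time_s: 22.2
tool_pos: [522.7, 207.6, 135.5]
tcp_rot: [0.0, 0.753, 0.658, 0.002]
contact_force: [0.0, 0.0, -1.0]
gripper_width: 1.002
gripper_force: 0.0
time_s: 22.9
tool_pos: [522.5, 208.2, 135.6]
tcp_rot: [0.0, 0.753, 0.658, 0.002]
contact_force: [-1.1, 0.0, 2.2]
gripper_width: 0.156
gripper_force: 42.5
[[ 1.34000e-01  9.91000e-01  3.00000e-03  5.22464e+02]
 [ 9.91000e-01 -1.34000e-01  2.00000e-03  2.08185e+02]
 [ 2.00000e-03  3.00000e-03 -1.00000e+00  1.35582e+02]
 [ 0.00000e+00  0.00000e+00  0.00000e+00  1.00000e+00]] [-1.12000948  0.02405458  2.16986422]
10 x [-0.001, -0.057, -0.0, 0.003, -0.002, -0.0] mm/row 17.0
```

```bash
python3 -m inch '[[[0,-0.03,0,0,0,0],[0,-0.06,0,0,0,0],[0,-0.07,0,0,0,0],[0,-0.07,0,0,0,0],[0,-0.07,0,0,0,0],[0,-0.07,0,0,0,0],[0,-0.07,0,0,0,0],[0,-0.06,0,0,0,0],[0,-0.03,0,0,0,0],[0,0,0,0,0,0]]]'
python3 -m inch '[[[0,-0.006,0,0,0,0],[0,-0.006,0,0,0,0],[0,-0.006,0,0,0,0],[0,0,0,0,0,0]]]'
python3 -m inch '[[[0,-0.005,0,0,0,0],[0,-0.005,0,0,0,0],[0,0,0,0,0,0]]]'
```

```text
time_s: 23.9
tool_pos: [363.5, 229.3, 135.5]
tcp_rot: [0.0, 0.753, 0.658, 0.001]
contact_force: [-2.7, -2.6, 6.7]
gripper_width: 0.155
gripper_force: 43.1
time_s: 24.3
tool_pos: [360.1, 229.7, 135.5]
tcp_rot: [0.001, 0.753, 0.658, 0.002]
contact_force: [0.6, -3.0, 7.4]
gripper_width: 0.157
gripper_force: 43.1
time_s: 24.6
tool_pos: [357.3, 230.1, 135.5]
tcp_rot: [0.001, 0.753, 0.658, 0.002]
contact_force: [1.5, -2.8, 6.5]
gripper_width: 0.15
gripper_force: 43.1
```

```bash
python3 -m inch '[[[0,-0.005,0,0,0,0],[0,-0.005,0,0,0,0],[0,0,0,0,0,0]]]'
python3 -m inch '[[[0,-0.005,0,0,0,0],[0,-0.005,0,0,0,0],[0,0,0,0,0,0]]]'
```

```text
time_s: 24.9
tool_pos: [354.3, 230.5, 135.5]
tcp_rot: [0.001, 0.753, 0.658, 0.002]
contact_force: [0.7, -3.9, 6.9]
gripper_width: 0.158
gripper_force: 43.1
time_s: 25.2
tool_pos: [353.3, 230.7, 135.5]
tcp_rot: [0.003, 0.753, 0.657, 0.003]
contact_force: [7.5, -3.7, 2.4]
gripper_width: 0.156
gripper_force: 42.7
```

```bash
python3 -m inch '[[[0,-0.004,0,0,0,0],[0,0,0,0,0,0]]]'
python3 -m inch '[[[0,0,0,0,0,0],[0,0,0,0,0,0],[0,0,0,0,0,0],[0,0,0,0,0,0],[0,0,0,0,0,0],[0,0,0,0,0,0]]]' 1
python3 -m inch '[[[0,0,-0.02,0,0,0],[0,0,-0.04,0,0,0],[0,0,-0.08,0,0,0],[0,0,-0.1,0,0,0],[0,0,-0.1,0,0,0],[0,0,-0.06,0,0,0],[0,0,-0.03,0,0,0],[0,0,0,0,0,0],[0,0,0,0,0,0]]]'
python3 - <<'E'
from h import *
T=Tnow(); im,d=grab_frame("wrist"); w=world("wrist",d,pose("wrist"))
hsv=cv2.cvtColor(im,cv2.COLOR_RGB2HSV)
m=(w[...,2]>152)&(w[...,2]<170)&(hsv[...,0]>18)&(hsv[...,0]<38)&(hsv[...,1]>100)
print(cv2.minAreaRect(w[m][:,:2].astype(np.float32)),T[:3,3])
a,d=grab_frame("scene"); b,d=grab_frame("side"); save("m7",cv2.resize(np.hstack([b,a]),(800,300)))
E
```

```text
time_s: 25.4
tool_pos: [353.3, 230.7, 135.5]
tcp_rot: [0.004, 0.754, 0.657, 0.004]
contact_force: [10.9, -3.4, 0.5]
gripper_width: 0.156
gripper_force: 42.6
time_s: 26.0
tool_pos: [349.2, 231.6, 134.7]
tcp_rot: [0.0, 0.753, 0.658, 0.001]
contact_force: [0.2, -0.1, 0.1]
gripper_width: 1.001
gripper_force: 0.0
time_s: 26.9
tool_pos: [348.8, 231.2, 263.1]
tcp_rot: [0.0, 0.753, 0.658, 0.001]
contact_force: [0.8, 0.7, -0.4]
gripper_width: 0.996
gripper_force: 0.0
((353.5203552246094, 231.43862915039062), (88.39481353759766, 13.18199634552002), 82.1052474975586) [348.76180437 231.23863722 263.11266944]
```

View pics/m7.png

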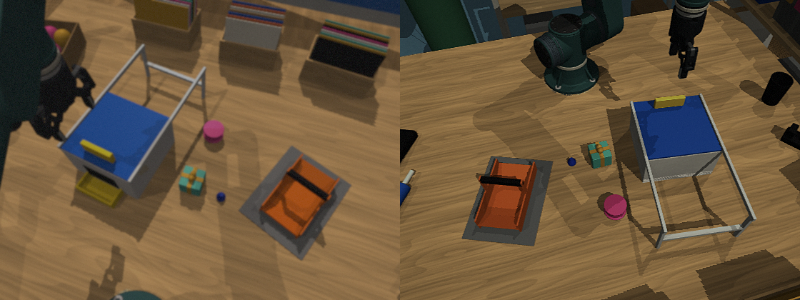

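```bash
python3 -c "
from bench import finish_job; print(finish_job())"
```

```text
the job is handed in; nothing more can be done
None
```

The job is handed in at about 27 s of robot time: the tray was tipped out over the bin and seen empty, it stands back centred on its mat, the hatch is shut against its stop, and the gift box and ribbon spool show no sign of having moved.

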